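# Bag hardware back on its sample boards

### The job

Four loose pieces of steel bag hardware (a big ring, a small ring, a square ring and an oblong slider buckle) lie among four white sample boards. Lay each piece flat on the board whose black outline has its shape and size, right over the outline: centred, and with the square's and the slider's sides in line with the drawn ones. Leave all four lying there.

Things in the scene. Friction and masses are not known exactly. Their poses are not given: they have to be found in the camera images.
- big_ring: Big round ring, outer diameter 56 mm, inner 38 mm. Plain steel, 12 mm thick, lying flat; origin at the centre of its underside, z up. Weighs about 80 g. Bystanders stand up to 45 mm high between the pieces and boards; taller things are only at the table's edges, clear of the work.
- small_ring: Small round ring, outer diameter 36 mm, inner 20 mm. Plain steel, 12 mm thick, lying flat; origin at the centre of its underside, z up. Weighs about 40 g.
- square_ring: Square open frame, 48 x 48 mm outside, bars 8 mm wide. Plain steel, 12 mm thick, lying flat; origin at the centre of its underside, z up. x and y along its sides. About 70 g.
- slider: Oblong slider buckle: open frame 72 mm (x) by 36 mm (y) outside, bars 8 mm wide, with a bar across the middle along y. Plain steel, 12 mm thick, lying flat; origin at the centre of its underside, z up. About 70 g.
- big_ring_board: For the big ring. Sample board, fixed to the table: white square slab 90 x 90 x 8 mm. Origin at the centre of its underside (top face 8 mm above it), x and y along its edges, z up. Flat on its top, centred, a black full-size outline: a ring 57 mm across, white inside.
- small_ring_board: For the small ring. Sample board, fixed to the table: white square slab 90 x 90 x 8 mm. Origin at the centre of its underside (top face 8 mm above it), x and y along its edges, z up. Flat on its top, centred, a black full-size outline: a ring 37 mm across, white inside.
- square_board: For the square ring. Sample board, fixed to the table: white square slab 90 x 90 x 8 mm. Origin at the centre of its underside (top face 8 mm above it), x and y along its edges, z up. Flat on its top, centred, a black full-size outline: a square frame of 49 mm, sides parallel to the board's edges.
- slider_board: For the slider. Sample board, fixed to the table: white square slab 90 x 90 x 8 mm. Origin at the centre of its underside (top face 8 mm above it), x and y along its edges, z up. Flat on its top, centred, a black full-size outline: an oblong of 73 mm along x by 37 mm along y with a middle bar.
There are look-alikes about, which are no part of the job. Leave any orange or purple look-alike of the big_ring alone. Leave any green look-alike of the small_ring alone.

How it is judged:
By the outcome, as a careful person would: the job done as asked, in the order asked, and still so for the second after the job is handed in, with the robot touching nothing.
It also fails if it takes over 99 s, if anything falls off the work surface, if the arm or the gripper's body presses on something with over 40 N, if the wrist force passes 120 N, or if a joint passes its speed limit or range.

### The arm

A 6-joint arm with a two-finger parallel gripper is mounted at the origin on the work surface. World frame = base frame: x ahead of the robot, y to its left, z up, the work surface at z = 0. Lengths are in m, angles in rad, forces in N, time in s.
With the tool pointing down it reaches from about 0.275 to 0.875 m from the base axis. Payload 12.5 kg.
Tool frame: the origin (TCP) lies at the very end of the fingers, on their centre line; the grasp point (between the pads) lies 19 mm behind it; z points along the fingers, y is the line along which they close (so a half turn about z gives the same grasp; the last joint's range is limited). The gripper opens to 85 mm and grips with 20 to 120 N. Pads are 22 mm wide; open, the fingers measure 114 mm over their backs; the gripper's body (76 mm by 85 mm) begins 54 mm behind the grasp point. The pads swing forward as they close: fully open they stand 13 mm farther back than shut.
Start: joints at [-1.317, 0.351, 1.652, -0, 1.139, -0.085], TCP at [0.183, -0.519, 0.231] pointing down, gripper open.
Joint ranges: [-2.75, 2.75], [-0.79, 2.1], [0.01, 2.65], [-1.57, 4.71], [0.07, 3.14], [-2.87, 2.87]. Speed limits (rad/s): [2.22, 2.22, 2.79, 3.14, 3.14, 3.14].

### API

Orientations are given as a unit quaternion [x, y, z, w].
In Python, from cell import monitor, vision, workorder, boxes_of, masks_of gives the robot as it stands.
- The arm moves only by the tool servo_tool, never from a script. Its argument "commands" is one flat list of numbers, 7 for each row, row after row: the shift along the tool's x, y, z in cm, then the turn, a rotation vector about the tool's x, y, z in degrees, then the opening, from 0 (shut) to 1 (fully open). In form: [tx, ty, tz, rx, ry, rz, fingers, tx, ty, tz, rx, ry, rz, fingers, ...]. A call has 1 to 12 rows; each row shifts and turns the commanded pose from where the row before left it, along the tool's axes as they then stand; what a row does not reach is not made up. A row lasts 1/12 s, in which the tool goes at most 41.7 mm and 7.16 degrees, less where a joint would pass 70% of its speed; a pose out of reach is approached as far as the arm can. A call is refused whole if a number of a shift passes 4.17 or a number of a turn 7.16, either way. A call with a gripper value outside its range is refused whole. The fingers move at their own pace and stop on an object; the grip force is fixed at half the most. Time passes only in rows, so rows that do not move let the fingers close. It gives the time, the measured TCP pose, the force, the opening and the grip force at its end, in the units of the state.
- monitor.observe(): the state, without advancing time (a new reading comes with each control period).
- vision.capture(name): name is "scene" or "side" or "wrist"; returns (picture, depth): 384x512x3 uint8, blue, green, red; 384x512 float32, m along the optical axis (not along the pixel's ray), 0 where there is no reading.
- vision.camera_params(name): a dict with "camera_matrix" (3x3 intrinsics, pixels), "dist_coeffs" ([k1, k2, p1, p2, k3] as OpenCV has them; the pictures are not rectified), "world_to_cam" (4x4, takes a point from world to camera coordinates); the wrist camera has in their place "mount" (4x4, takes a point from camera to tool coordinates, whose origin is the TCP and whose axes are the flange's). Camera axes: x right, y down, z forward; pixel columns grow to the right and rows downward; lengths in m; the calibration is good to about 2 mm. A picture is of the moment at which its call begins: read the wrist's pose just before it. camera_params takes no time and is no camera call.
- workorder.sign_off(): hands the job in; it is judged then, once.
Trained networks look in the newest picture that a camera, given by its name, has taken for a name from the list of things; names that differ only in an ending like _2 or _b are one class to them, and where a whole thing is asked for, a point or a joint stands for the part that bears it (a point fixed in the world has none). Each returns a list of dicts, best first, with "p" (0 to 1); they miss things now and then, are a little off and sometimes report something else, mostly with a low value. They report only what shows in the picture. A call takes as long as a camera call. They do not tell look-alikes from the thing itself.
- boxes_of(camera, label): "rect" ([left, top, right, bottom] in pixels, round what is visible of it).
- masks_of(camera, label): "region" (384x512 bool, what is visible of it) and "rect" ([left, top, right, bottom] in pixels, round what is visible of it).
The state is a dict: "time_s": time; "qpos": joint angles; "qvel": joint speeds; "tau": joint torques, N m; "tool_pos": TCP position; "orientation": TCP orientation; "force": force on the tool from outside, world axes, zero at the start; "ft_torque": the same for the moment, N m; "finger_gap": finger opening in m; "gripper_force": force on a finger pad.
Only numpy, scipy, OpenCV 4.12 (cv2) and the standard library are available. Lean on these libraries where they do the work, as an engineer would, in place of code of your own. Each camera call takes 0.05 s, during which the arm holds its last target. There are 200 camera calls.

## Working session

There is one attempt and no reset: what is moved stays moved. The work goes in short steps, Python scripts to look and compute and a tool call to move; the robot and the scene stay as the last step left them, time stands still between calls to the robot, and variables do not carry over. Pictures are saved under pics/ and viewed, at most 14 in all, crops included, and the job is handed in when it is done.

Besides the shell and the picture viewer there is one more tool, called after "Call:" as name(argument=value, ...), one argument or row to a line, values as JSON. servo_tool: Moves the arm, as the interface text tells. Its arguments: {"type":"object","properties":{"commands":{"type":"array"}},"required":["commands"]}

```bash
ls; mkdir -p pics
cat > h.py <<'E'
import numpy as np, cv2
from scipy.spatial.transform import Rotation as R
from cell import monitor, vision, workorder, boxes_of, masks_of
def w2c(cam,s=None):
    p=vision.camera_params(cam)
    if cam!='wrist': T=np.linalg.inv(np.array(p['world_to_cam']))
    else:
        T=np.eye(4);T[:3,:3]=R.from_quat(s['orientation']).as_matrix();T[:3,3]=s['tool_pos'];T=T@np.array(p['mount'])
    return np.array(p['camera_matrix']),np.array(p['dist_coeffs']),T
def pts(cam,uv,z,s=None):
    K,D,T=w2c(cam,s)
    n=cv2.undistortPoints(np.array(uv,float).reshape(-1,1,2),K,D).reshape(-1,2)
    d=np.c_[n,np.ones(len(n))]@T[:3,:3].T
    return T[:3,3]+d*((z-T[2,3])/d[:,2])[:,None]
E
python3 - <<'E'
from h import *
s=monitor.observe();print(s['time_s'],s['tool_pos'],s['orientation'],s['finger_gap'])
for c in('scene','side','wrist'):
    im,d=vision.capture(c);cv2.imwrite(f'pics/{c}0.png',im);
    if c!='wrist':
        print(c,w2c(c)[2].round(3).tolist())
        for l in['big_ring','small_ring','square_ring','slider','big_ring_board','small_ring_board','square_board','slider_board']:
            z=.008 if 'board' in l else .012
            for b in masks_of(c,l):
                if b['p']<.3: continue
                r=b['region'];v,u=np.nonzero(r);dd=d[r]
                q=[(b['rect'][0]+b['rect'][2])/2,(b['rect'][1]+b['rect'][3])/2]
                print(l,round(b['p'],2),np.round(b['rect']),pts(c,q,z)[0][:2].round(3))
print(vision.camera_params('wrist')['mount'])
E
```

```text
pics
0.0 [ 0.18271439 -0.5183858   0.2307411 ] [ 9.85687922e-01  1.68579151e-01 -6.34527025e-05 -6.20716126e-04] 0.08557922944048398
scene [[0.724, 0.381, -0.575, 1.121], [0.69, -0.385, 0.613, -0.598], [0.012, -0.841, -0.541, 0.599], [0.0, 0.0, 0.0, 1.0]]
big_ring 0.94 [120. 306. 149. 330.] [ 0.633 -0.428]
big_ring 0.67 [128. 264. 154. 284.] [ 0.54  -0.358]
big_ring 0.63 [ 82. 278. 109. 305.] [ 0.516 -0.45 ]
small_ring 0.7 [205. 258. 217. 268.] [ 0.623 -0.23 ]
small_ring 0.61 [236. 192. 256. 202.] [0.485 0.016]
small_ring 0.53 [165. 271. 184. 285.] [ 0.602 -0.315]
small_ring 0.39 [148. 218. 181. 238.] [ 0.44  -0.232]
square_ring 0.73 [237. 190. 255. 202.] [0.481 0.019]
slider 0.68 [150. 220. 181. 238.] [ 0.445 -0.232]
big_ring_board 0.94 [316. 186. 348. 204.] [0.656 0.206]
small_ring_board 0.78 [316. 149. 342. 164.] [0.506 0.409]
square_board 0.81 [257. 161. 294. 180.] [0.436 0.2  ]
slider_board 0.66 [266. 214. 311. 242.] [ 0.663 -0.003]
side [[-0.743, -0.375, 0.554, -0.049], [-0.669, 0.427, -0.609, 0.631], [-0.008, -0.823, -0.568, 0.654], [0.0, 0.0, 0.0, 1.0]]
big_ring 0.64 [335. 154. 347. 167.] [ 0.5   -0.431]
small_ring 0.65 [274. 168. 288. 176.] [ 0.612 -0.216]
square_ring 0.55 [253. 216. 278. 228.] [0.472 0.03 ]
slider 0.72 [312. 186. 335. 194.] [ 0.438 -0.218]
slider 0.62 [256. 218. 278. 231.] [0.462 0.035]
big_ring_board 0.59 [152. 214. 196. 243.] [0.649 0.219]
small_ring_board 0.97 [112. 286. 169. 328.] [0.487 0.431]
square_board 0.82 [210. 250. 256. 288.] [0.414 0.217]
slider_board 0.56 [210. 185. 249. 209.] [0.645 0.005]
[[ 1.13702883e-03 -9.61450640e-01 -2.74975224e-01  6.88316601e-02]
 [ 9.99999238e-01  1.22531995e-03 -1.49310476e-04 -9.19930630e-04]
 [ 4.80487279e-04 -2.74974844e-01  9.61451301e-01 -1.41908553e-01]
 [ 0.00000000e+00  0.00000000e+00  0.00000000e+00  1.00000000e+00]]
```

Run:
```python
import cv2
im=cv2.imread('pics/scene0.png');cv2.imwrite('pics/a.png',cv2.resize(im[130:345,60:360],(800,573),interpolation=cv2.INTER_CUBIC))
```

```text
(no output)
```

View pics/a.png

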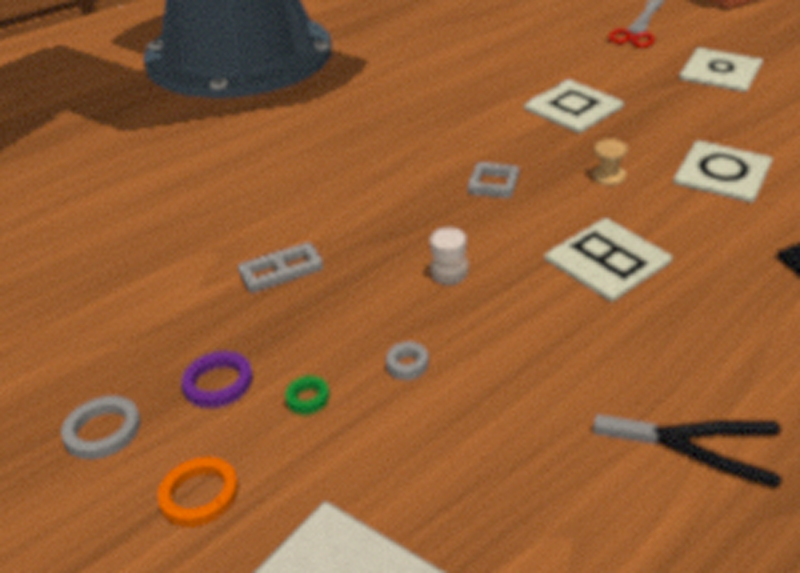

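View pics/wrist0.png

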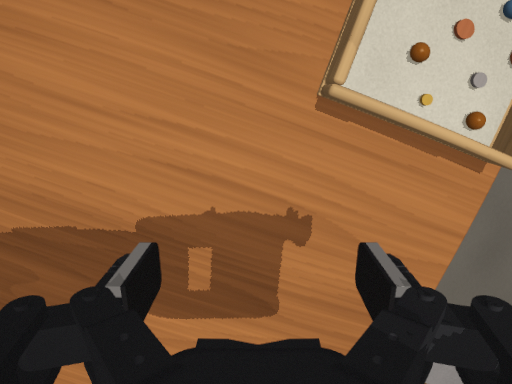

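The scene crop shows the plain big ring at about (100,426), the small grey ring at (407,359), the slider at (280,266) and the square at (494,179). Orange, purple and green look-alikes lie near the rings, and the boards are at the upper right. The wrist view shows only bare table and a tray. Next I move over the pieces.

Call:
servo_tool(
  commands=[0, 0, 0, 0, 0, 6.5, 1, 0, 0, 0, 0, 0, 6.5, 1, 0, 0, 0, 0, 0, 6.4, 1, 3.5, -2.1, 0, 0, 0, 0, 1, 3.5, -2.1, 0, 0, 0, 0, 1, 3.5, -2.1, 0, 0, 0, 0, 1, 3.5, -2.1, 0, 0, 0, 0, 1, 3.5, -2.1, 0, 0, 0, 0, 1, 3.5, -2.1, 0, 0, 0, 0, 1, 3.5, -2.1, 0, 0, 0, 0, 1, 3.5, -2.1, 0, 0, 0, 0, 1, 3.5, -2.1, 0, 0, 0, 0, 1],
)

```text
time_s: 1.95
tool_pos: [0.4994, -0.3282, 0.2314]
orientation: [1.0, 0.0, 0.0, 0.0]
force: [-0.2, -0.6, 0.5]
finger_gap: 0.0853
gripper_force: 0.0
```

Call:
servo_tool(
  commands=[0, 0, 0, 0, 0, 0, 1, 0, 0, 0, 0, 0, 0, 1],
)

```text
time_s: 2.12
tool_pos: [0.499, -0.3284, 0.2309]
orientation: [1.0, 0.002, -0.0, -0.0]
force: [-0.2, 0.2, -0.7]
finger_gap: 0.0854
gripper_force: 0.0
```

```bash
cat >> h.py <<'E'
def survey(name,labels):
    s=monitor.observe();im,d=vision.capture('wrist');cv2.imwrite(f'pics/{name}.png',im)
    y=R.from_quat(s['orientation']).as_matrix()[:,0]
    print('t',s['time_s'],'tcp',np.round(s['tool_pos'],4),'yaw',np.degrees(np.arctan2(y[1],y[0])).round(2),'tilt',R.from_quat(s['orientation']).as_matrix()[:,2].round(4))
    hsv=cv2.cvtColor(im,cv2.COLOR_BGR2HSV)
    for l in labels:
        z=.008 if 'board' in l else .012
        for b in masks_of('wrist',l):
            if b['p']<.3: continue
            r=b['region'].astype(np.uint8)
            c=max(cv2.findContours(r,cv2.RETR_EXTERNAL,cv2.CHAIN_APPROX_NONE)[0],key=len)
            P=pts('wrist',c.reshape(-1,2),z,s)[:,:2].astype(np.float32)
            (cx,cy),(w,h),a=cv2.minAreaRect(P*1000)
            v=[p.mean() for p in (im[...,k][r>0] for k in range(3))]
            print(l,round(b['p'],2),np.round(b['rect']),'ctr',round(cx,1),round(cy,1),'wh',round(w,1),round(h,1),'ang',round(a,1),'bgr',np.round(v))
E
python3 - <<'E'
from h import *
print(vision.camera_params('wrist')['camera_matrix'])
survey('w1',['big_ring','small_ring','slider'])
E
```

```text
[[334.27758221   0.         257.86306319]
 [  0.         334.27758221 189.00889837]
 [  0.           0.           1.        ]]
t 2.1167 tcp [ 0.499  -0.3284  0.2309] yaw 0.19 tilt [-3.e-04  2.e-04 -1.e+00]
big_ring 0.96 [253. 109. 304. 157.] ctr 527.0 -350.4 wh 54.7 53.9 ang 0.3 bgr [139.  61. 126.]
big_ring 0.91 [334. 124. 385. 177.] ctr 508.6 -439.5 wh 55.9 54.9 ang 3.6 bgr [133. 138. 148.]
big_ring 0.63 [319.  20. 374.  75.] ctr 616.8 -418.7 wh 54.6 56.8 ang 29.7 bgr [ 21. 109. 190.]
small_ring 0.7 [223.  49. 256.  85.] ctr 594.5 -309.4 wh 34.0 35.7 ang 90.0 bgr [ 67. 137.  66.]
small_ring 0.57 [142.  23. 179.  57.] ctr 622.1 -227.7 wh 36.7 34.4 ang 60.2 bgr [138. 143. 151.]
slider 0.88 [142. 186. 207. 230.] ctr 439.9 -230.7 wh 73.0 40.0 ang 75.5 bgr [128. 135. 146.]
```

View pics/w1.png

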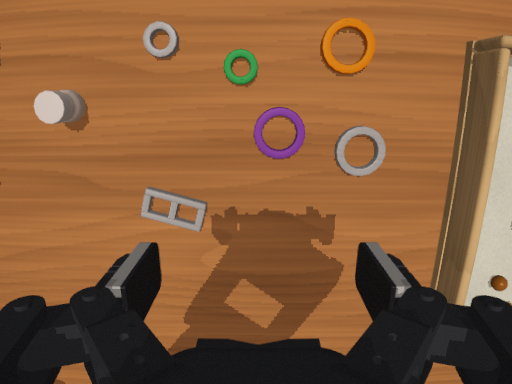

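The wrist view shows the grey big ring at (360,151), the small ring at (160,40) and the slider at (174,209), which agrees with the networks. I move over the big ring.

Call:
servo_tool(
  commands=[0.24, 2.8, 2.8, 0, 0, 0, 0.85, 0.24, 2.8, 2.8, 0, 0, 0, 0.85, 0.24, 2.8, 2.8, 0, 0, 0, 0.85, 0.24, 2.8, 2.8, 0, 0, 0, 0.85, 0, 0, 0, 0, 0, 0, 0.85, 0, 0, 0, 0, 0, 0, 0.85],
)

```text
time_s: 2.82
tool_pos: [0.5054, -0.4428, 0.1172]
orientation: [1.0, -0.001, -0.001, -0.001]
force: [0.1, 0.6, 1.3]
finger_gap: 0.0726
gripper_force: 0.0
```

Run:
```python
from h import *
survey('w2',['big_ring'])
```

```text
t 2.8167 tcp [ 0.5054 -0.4428  0.1172] yaw -0.17 tilt [-0.0024  0.0024 -1.    ]
big_ring 0.78 [220. 145. 294. 211.] ctr 508.6 -440.9 wh 54.5 54.6 ang 44.6 bgr [146. 152. 162.]
big_ring 0.74 [184.   1. 265.  72.] ctr 613.3 -420.4 wh 54.8 47.2 ang 89.3 bgr [ 29. 122. 201.]
big_ring 0.59 [105. 124. 180. 194.] ctr 527.7 -352.7 wh 56.8 54.0 ang 90.0 bgr [134.  58. 122.]
```

Call:
servo_tool(
  commands=[0.2, 0, 4, 0, 0, 0, 0.85, 0, 0, 4, 0, 0, 0, 0.85, 0, 0, 2.4, 0, 0, 0, 0.85, 0, 0, 1.2, 0, 0, 0, 0.85, 0, 0, 0, 0, 0, 0, 0.85],
)

```text
time_s: 3.33
tool_pos: [0.509, -0.4406, 0.0024]
orientation: [1.0, 0.0, -0.001, -0.001]
force: [-0.1, 0.3, 0.1]
finger_gap: 0.0726
gripper_force: 0.0
```

Run:
```python
from h import *
im,d=vision.capture('wrist');s=monitor.observe();print(s['time_s'],s['tool_pos'],s['finger_gap'],s['force']);cv2.imwrite('pics/w3.png',im)
```

```text
3.3833 [ 0.50978939 -0.44155964  0.00436787] 0.07257771065209359 [-0.69282815 -0.07497863  0.61008828]
```

View pics/w3.png

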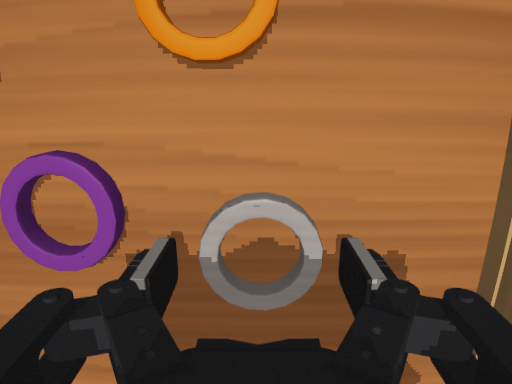

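The grey ring sits between the pads at (261,250). I close and lift.

Call:
servo_tool(
  commands=[0, 0, 0.3, 0, 0, 0, 0.5, 0, 0, 0, 0, 0, 0, 0.4, 0, 0, 0, 0, 0, 0, 0.4, 0, 0, 0, 0, 0, 0, 0.4, 0, 0, 0, 0, 0, 0, 0.4, 0, 0, -1, 0, 0, 0, 0.4, 0, 0, -3, 0, 0, 0, 0.4],
)

```text
time_s: 3.97
tool_pos: [0.5081, -0.4404, 0.0389]
orientation: [1.0, 0.0, -0.002, -0.002]
force: [0.5, 0.4, -0.7]
finger_gap: 0.0523
gripper_force: 62.9
```

Run:
```python
from h import *
im,d=vision.capture('wrist');s=monitor.observe();print(s['tool_pos'],s['finger_gap'],s['gripper_force']);cv2.imwrite('pics/w4.png',im)
K,D,T=w2c('wrist',s)
m=np.array(vision.camera_params('wrist')['mount']);Ti=np.linalg.inv(m)
for p in([0,0,0],[0,0,-.019],[0,.028,0],[.011,.026,-.005]):
    print(p,cv2.projectPoints(np.array([p],float),cv2.Rodrigues(Ti[:3,:3])[0],Ti[:3,3],K,D)[0].ravel().round(1))
```

```text
[ 0.51107323 -0.44321498  0.04733652] 0.052361424197429986 62.9948622174561
[0, 0, 0] [259.1 246.7]
[0, 0, -0.019] [259.3 266.9]
[0, 0.028, 0] [319.  246.6]
[0.011, 0.026, -0.005] [317.9 229. ]
```

View pics/w4.png

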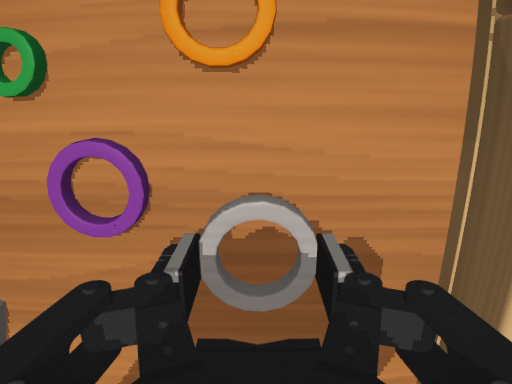

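The ring is held level and centred at (258,252). I carry it over to the boards and survey them.

Call:
servo_tool(
  commands=[0.1, -3.8, -1.1, 0, 0, 0, 0.4, 0.1, -3.8, -1.1, 0, 0, 0, 0.4, 0.1, -3.8, -1.1, 0, 0, 0, 0.4, 0.1, -3.8, -1.1, 0, 0, 0, 0.4, 0.1, -3.8, -1.1, 0, 0, 0, 0.4, 0.1, -3.8, -1.1, 0, 0, 0, 0.4, 0.1, -3.8, -1.1, 0, 0, 0, 0.4, 0.1, -3.8, -1.1, 0, 0, 0, 0.4, 0.1, -3.8, -1.1, 0, 0, 0, 0.4],
)

```text
time_s: 4.77
tool_pos: [0.5186, -0.098, 0.1416]
orientation: [1.0, 0.0, 0.001, 0.0]
force: [1.0, 0.3, -0.2]
finger_gap: 0.0525
gripper_force: 63.0
```

Call:
servo_tool(
  commands=[0.1, -3.8, -1.1, 0, 0, 0, 0.4, 0.1, -3.8, -1.1, 0, 0, 0, 0.4, 0.1, -3.8, -1.1, 0, 0, 0, 0.4, 0.1, -3.8, -1.1, 0, 0, 0, 0.4, 0.1, -3.8, -1.1, 0, 0, 0, 0.4, 0.1, -3.8, -1.1, 0, 0, 0, 0.4, 0.1, -3.8, -1.1, 0, 0, 0, 0.4, 0.1, -3.8, -1.1, 0, 0, 0, 0.4, 0, 0, 0, 0, 0, 0, 0.4, 0, 0, 0, 0, 0, 0, 0.4],
)

```text
time_s: 5.6
tool_pos: [0.5264, 0.206, 0.2292]
orientation: [1.0, 0.002, 0.002, -0.0]
force: [0.2, -0.5, -1.2]
finger_gap: 0.052
gripper_force: 63.0
```

Run:
```python
from h import *
survey('w5',['big_ring_board','small_ring_board','square_board','slider_board','square_ring','big_ring'])
```

```text
t 5.6 tcp [0.5264 0.206  0.2292] yaw 0.18 tilt [ 3.2e-03  9.0e-04 -1.0e+00]
big_ring_board 0.77 [192.   0. 301. 102.] ctr 643.1 220.1 wh 90.7 91.3 ang 19.5 bgr [155. 170. 176.]
small_ring_board 0.78 [ 22. 130. 122. 231.] ctr 498.6 425.6 wh 89.8 92.7 ang 20.6 bgr [157. 174. 180.]
small_ring_board 0.55 [388. 178. 445. 230.] ctr 476.3 22.3 wh 54.6 50.9 ang 35.0 bgr [120. 127. 138.]
square_board 0.83 [213. 208. 291. 282.] ctr 417.2 209.4 wh 76.7 87.7 ang 3.7 bgr [ 99. 112. 116.]
slider_board 0.87 [404.   0. 489.  86.] ctr 653.0 8.5 wh 91.6 90.8 ang 88.9 bgr [137. 151. 156.]
slider_board 0.55 [202. 197. 317. 309.] ctr 408.0 206.5 wh 153.4 140.3 ang 0.5 bgr [113. 116. 123.]
square_ring 0.97 [388. 177. 442. 231.] ctr 477.9 24.5 wh 54.1 50.0 ang 35.5 bgr [121. 128. 138.]
big_ring 0.96 [200. 192. 317. 310.] ctr 409.4 206.2 wh 139.2 153.1 ang 89.4 bgr [112. 116. 123.]
```

View pics/w5.png

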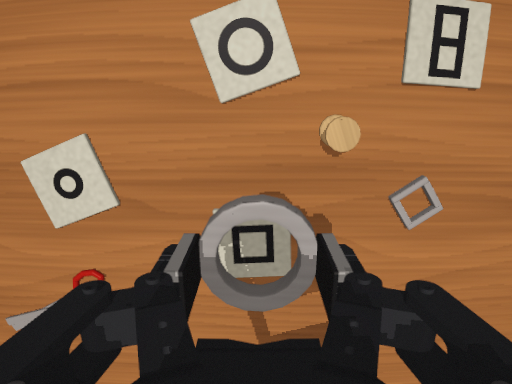

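The boards show clearly: the big outline at (245,46), the small at (68,183), the slider at (448,40) and the square at (254,243), seen through the held ring. The square piece is at (416,202). I go in closer on the big ring's board.

Call:
servo_tool(
  commands=[2.1, -0.5, 3.3, 0, 0, 0, 0.4, 2.1, -0.5, 3.3, 0, 0, 0, 0.4, 2.1, -0.5, 3.3, 0, 0, 0, 0.4, 0, 0, 0, 0, 0, 0, 0.4, 0, 0, 0, 0, 0, 0, 0.4],
)

```text
time_s: 6.37
tool_pos: [0.5887, 0.2185, 0.126]
orientation: [1.0, -0.0, -0.002, 0.001]
force: [-1.2, -0.3, 0.4]
finger_gap: 0.0528
gripper_force: 63.3
```

```bash
cat >> h.py <<'E'
def sobs(n=3):
    # averaged state: readings are noisy, each capture passes a little time
    S=[monitor.observe()]
    for _ in range(n): vision.capture('wrist');S.append(monitor.observe())
    s=dict(S[-1]);s['tool_pos']=np.mean([x['tool_pos'] for x in S],0)
    s['orientation']=R.from_quat([x['orientation'] for x in S]).mean().as_quat();return s
def outline(label,near,name):
    s=sobs();im,_=vision.capture('wrist');cv2.imwrite(f'pics/{name}.png',im)
    print('t',s['time_s'],'tcp',s['tool_pos'].round(4))
    best=None
    for b in masks_of('wrist',label):
        r=b['rect'];c=pts('wrist',[(r[0]+r[2])/2,(r[1]+r[3])/2],.008,s)[0][:2]
        if np.hypot(*(c-near))<.05: best=b;break
    if best is None: print('none');return
    # board region hull, dark pixels inside it
    c=max(cv2.findContours(best['region'].astype(np.uint8),0,1)[0],key=cv2.contourArea)
    m=np.zeros(im.shape[:2],np.uint8);cv2.fillPoly(m,[cv2.convexHull(c)],1);m=cv2.erode(m,np.ones((7,7)))
    P=pts('wrist',cv2.convexHull(c).reshape(-1,2),.008,s)[:,:2]*1000;q=cv2.minAreaRect(P.astype(np.float32));print('board',np.round(q[0],1),np.round(q[1],1),round(q[2],1))
    dk=((im.max(2)<75)&(m>0)).astype(np.uint8)
    cc=max(cv2.findContours(dk,0,1)[0],key=lambda k:cv2.minAreaRect(k)[1][0]*cv2.minAreaRect(k)[1][1])
    P=pts('wrist',cc.reshape(-1,2),.008,s)[:,:2]*1000;q=cv2.minAreaRect(P.astype(np.float32));print('outline',np.round(q[0],1),np.round(q[1],1),round(q[2],1),'circ',np.round(cv2.minEnclosingCircle(P.astype(np.float32))[0],1))
E
python3 - <<'E'
from h import *
outline('big_ring_board',np.array([.643,.22]),'w6')
E
```

```text
t 6.5167 tcp [0.5892 0.219  0.1286]
board [643.  219.5] [89.8 89.4] 19.7
outline [643.2 219.7] [54.6 54.9] 25.7 circ [643.1 219.7]
```

Call:
servo_tool(
  commands=[2.7, 0, 2.8, 0, 0, 0, 0.4, 2.7, -0.1, 2.8, 0, 0, 0, 0.4, 0, 0, 3, 0, 0, 0, 0.4, 0, 0, 2, 0, 0, 0, 0.4, 0, 0, 0.8, 0, 0, 0, 0.4, 0, 0, 0.3, 0, 0, 0, 0.4, 0, 0, 0.2, 0, 0, 0, 0.4, 0, 0, 0, 0, 0, 0, 0.4, 0, 0, 0, 0, 0, 0, 0.4],
)

```text
time_s: 7.37
tool_pos: [0.644, 0.2207, 0.0118]
orientation: [1.0, 0.0, 0.001, -0.0]
force: [-2.3, -1.1, 6.0]
finger_gap: 0.0523
gripper_force: 64.1
```

Call:
servo_tool(
  commands=[0, 0, 0, 0, 0, 0, 0.75, 0, 0, 0, 0, 0, 0, 0.85, 0, 0, 0, 0, 0, 0, 0.85, 0, 0, 0, 0, 0, 0, 0.85, 0, 0, -2, 0, 0, 0, 1, -1.3, 0, -3.5, 0, 0, 0, 1, -1.3, 0, -3.5, 0, 0, 0, 1, -1.4, 0, -3, 0, 0, 0, 1, 0, 0, 0, 0, 0, 0, 1, 0, 0, 0, 0, 0, 0, 1],
)

```text
time_s: 8.2
tool_pos: [0.6037, 0.2207, 0.1313]
orientation: [1.0, 0.0, 0.002, -0.0]
force: [-0.6, 0.1, -0.4]
finger_gap: 0.0854
gripper_force: 0.0
```

```bash
cat >> h.py <<'E'
def piece(label,near,name,z=.020):
    s=sobs();im,_=vision.capture('wrist');cv2.imwrite(f'pics/{name}.png',im)
    y=R.from_quat(s['orientation']).as_matrix()[:,0]
    print('t',s['time_s'],'tcp',s['tool_pos'].round(4),'yaw',np.degrees(np.arctan2(y[1],y[0])).round(2),'gap',round(s['finger_gap'],4))
    for b in masks_of('wrist',label):
        c=max(cv2.findContours(b['region'].astype(np.uint8),0,1)[0],key=cv2.contourArea)
        P=pts('wrist',c.reshape(-1,2),z,s)[:,:2]*1000;q=cv2.minAreaRect(P.astype(np.float32))
        if np.hypot(*(np.array(q[0])/1000-near))<.05: print(label,round(b['p'],2),np.round(q[0],1),np.round(q[1],1),round(q[2],1),'circ',np.round(cv2.minEnclosingCircle(P.astype(np.float32))[0],1))
E
python3 - <<'E'
from h import *
piece('big_ring',np.array([.643,.22]),'w7')
im=cv2.imread('pics/w7.png');cv2.imwrite('pics/w7c.png',cv2.resize(im[:300,100:420],None,fx=2,fy=2))
E
```

```text
t 8.35 tcp [0.6033 0.2204 0.1294] yaw 0.02 gap 0.0852
big_ring 0.58 [641.  221.8] [54.8 54.6] 37.8 circ [641.6 221.7]
```

View pics/w7c.png

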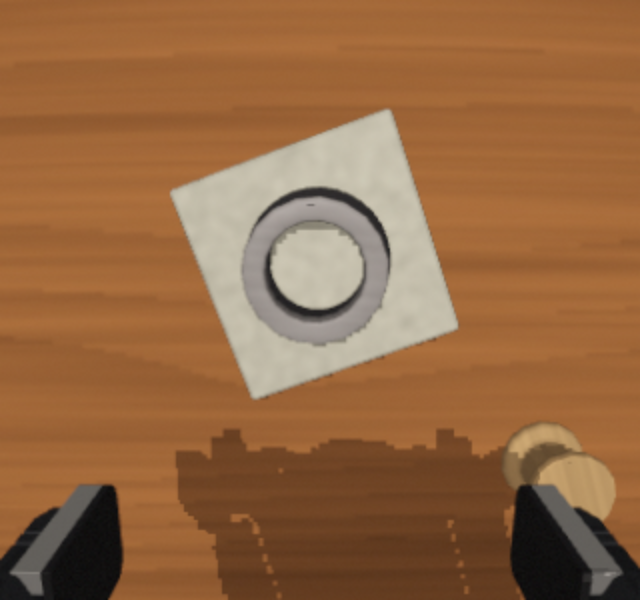

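The ring lies on its outline but shows a dark crescent at the top right (375,215 in the crop). It is about 2 mm short in x and 2 mm over in y. I regrasp and shift it.

Call:
servo_tool(
  commands=[1.4, 0, 3, 0, 0, 0, 0.85, 1.3, 0, 3.5, 0, 0, 0, 0.85, 1.3, 0, 3.5, 0, 0, 0, 0.85, 0, 0, 2, 0, 0, 0, 0.85, 0, 0, 0, 0, 0, 0, 0.85, 0, 0, 0, 0, 0, 0, 0.4, 0, 0, 0, 0, 0, 0, 0.4, 0, 0, 0, 0, 0, 0, 0.4, 0, 0, 0, 0, 0, 0, 0.4, 0, 0, 0, 0, 0, 0, 0.4],
)

```text
time_s: 9.28
tool_pos: [0.6437, 0.2206, 0.0106]
orientation: [1.0, 0.0, 0.001, -0.0]
force: [-0.4, -0.1, -1.6]
finger_gap: 0.0528
gripper_force: 62.8
```

Call:
servo_tool(
  commands=[0, 0, -0.3, 0, 0, 0, 0.4, 0.2, 0.2, 0, 0, 0, 0, 0.4, 0, 0, 0, 0, 0, 0, 0.4, 0, 0, 0.3, 0, 0, 0, 0.4, 0, 0, 0, 0, 0, 0, 0.4, 0, 0, 0, 0, 0, 0, 0.85, 0, 0, 0, 0, 0, 0, 0.85, 0, 0, 0, 0, 0, 0, 0.85, 0, 0, 0, 0, 0, 0, 0.85],
)

```text
time_s: 10.03
tool_pos: [0.6451, 0.2184, 0.009]
orientation: [1.0, 0.0, -0.0, 0.0]
force: [-0.9, -0.2, -0.5]
finger_gap: 0.0725
gripper_force: 0.0
```

Call:
servo_tool(
  commands=[0, 0, -2, 0, 0, 0, 1, -1.4, 0, -3.5, 0, 0, 0, 1, -1.4, 0, -3.5, 0, 0, 0, 1, -1.4, 0, -3, 0, 0, 0, 1, 0, 0, 0, 0, 0, 0, 1, 0, 0, 0, 0, 0, 0, 1],
)

```text
time_s: 10.53
tool_pos: [0.6037, 0.2187, 0.1312]
orientation: [1.0, 0.0, 0.002, -0.0]
force: [-1.2, -0.5, -1.0]
finger_gap: 0.0857
gripper_force: 0.0
```

```bash
cat >> h.py <<'E'
def boardc(near,name,cut=.022):
    # board centre from white square top edges (largest white blob near), in the current picture file
    s=sobs();im,_=vision.capture('wrist');cv2.imwrite(f'pics/{name}.png',im)
    hsv=cv2.cvtColor(im,cv2.COLOR_BGR2HSV);w=((hsv[...,1]<70)&(hsv[...,2]>140)).astype(np.uint8)
    for c in cv2.findContours(w,0,1)[0]:
        if cv2.contourArea(c)<1500: continue
        P=pts('wrist',cv2.convexHull(c).reshape(-1,2),.008,s)[:,:2]*1000;q=cv2.minAreaRect(P.astype(np.float32))
        if np.hypot(*(np.array(q[0])/1000-near))<.05: print('board',np.round(q[0],1),np.round(q[1],1),round(q[2],1))
    return s,im
E
python3 - <<'E'
from h import *
n=np.array([.643,.22])
boardc(n,'w8');piece('big_ring',n,'w8')
im=cv2.imread('pics/w8.png');cv2.imwrite('pics/w8c.png',cv2.resize(im[:300,100:420],None,fx=2,fy=2))
E
```

```text
board [644.5 220.6] [89.5 89.3] 19.9
t 10.8833 tcp [0.603  0.2182 0.1279] yaw 0.0 gap 0.0854
big_ring 0.75 [643.2 218.6] [54.7 54.7] 44.0 circ [643.5 219.4]
```

View pics/w8c.png

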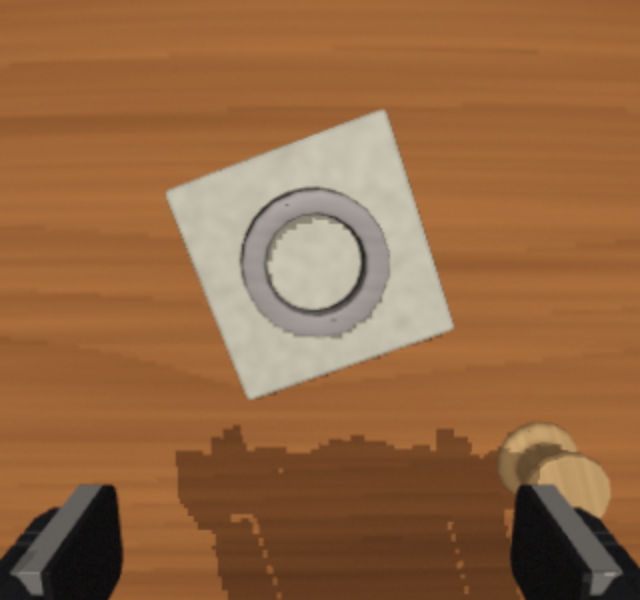

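The big ring now covers its outline within about 1 mm, with only even thin rims showing at (315,262 in the crop). Next is the square.

Call:
servo_tool(
  commands=[-2.1, 3.2, 0, 0, 0, 0, 1, -2.1, 3.2, 0, 0, 0, 0, 1, -2.1, 3.2, 0, 0, 0, 0, 1, -2.1, 3.2, 0, 0, 0, 0, 1, -2.1, 3.2, 0, 0, 0, 0, 1, -2.1, 3.3, 0, 0, 0, 0, 1, 0, 0, 0, 0, 0, -7, 0.9, 0, 0, 0, 0, 0, -7, 0.9, 0, 0, 0, 0, 0, -7, 0.9, 0, 0, 0, 0, 0, -7, 0.9, 0, 0, 0, 0, 0, -7, 0.9, 0, 0, 0, 0, 0, 0, 0.9],
)

```text
time_s: 11.98
tool_pos: [0.4774, 0.0253, 0.1292]
orientation: [0.953, 0.303, -0.0, 0.0]
force: [-0.3, -0.5, 0.2]
finger_gap: 0.0769
gripper_force: 0.0
```

Run:
```python
from h import *
piece('square_ring',np.array([.4775,.024]),'w9',.012)
```

```text
t 12.1333 tcp [0.4773 0.0253 0.1292] yaw 34.94 gap 0.0772
square_ring 0.92 [477.1  22.8] [49.3 47.8] 33.8 circ [476.8  22.2]
```

Call:
servo_tool(
  commands=[0, 0.3, 3.5, 0, 0, 1.1, 0.9, 0, 0, 4, 0, 0, 0, 0.9, 0, 0, 3.3, 0, 0, 0, 0.9, 0, 0, 2, 0, 0, 0, 0.9, 0, 0, 0, 0, 0, 0, 0.5, 0, 0, 0, 0, 0, 0, 0.3, 0, 0, 0, 0, 0, 0, 0.3, 0, 0, 0, 0, 0, 0, 0.3, 0, 0, 0, 0, 0, 0, 0.3, 0, 0, 0, 0, 0, 0, 0.3, 0, 0, -1, 0, 0, 0, 0.3],
)

```text
time_s: 13.15
tool_pos: [0.4786, 0.0229, 0.0112]
orientation: [0.957, 0.292, -0.0, -0.0]
force: [0.1, 0.5, -1.3]
finger_gap: 0.0459
gripper_force: 61.7
```

Call:
servo_tool(
  commands=[0, 0, -3.5, 0, 0, 0, 0.3, 0, 0, -4, 0, 0, 0, 0.3, 0, 0, -4, 0, 0, 7.1, 0.3, 0, 0, 0, 0, 0, 7.1, 0.3, 0, 0, 0, 0, 0, 7.1, 0.3, 0, 0, 0, 0, 0, 7.1, 0.3, 0, 0, 0, 0, 0, 5.4, 0.3],
)

```text
time_s: 13.73
tool_pos: [0.479, 0.0229, 0.1275]
orientation: [1.0, -0.002, 0.001, 0.0]
force: [0.1, -0.2, -0.6]
finger_gap: 0.0463
gripper_force: 62.0
```

Call:
servo_tool(
  commands=[-1.7, -3.1, 0, 0, 0, 0, 0.3, -1.7, -3.1, 0, 0, 0, 0, 0.3, -1.7, -3.1, 0, 0, 0, 0, 0.3, -1.7, -3.1, 0, 0, 0, 0, 0.3, -1.7, -3.1, 0, 0, 0, 0, 0.3, -1.7, -3.1, 0, 0, 0, 0, 0.3, 0, 0, 0, 0, 0, 0, 0.3],
)

```text
time_s: 14.32
tool_pos: [0.3741, 0.2122, 0.1272]
orientation: [1.0, 0.003, 0.0, -0.0]
force: [1.3, -0.4, -0.3]
finger_gap: 0.0459
gripper_force: 62.0
```

Run:
```python
from h import *
outline('square_board',np.array([.425,.21]),'w10')
im=cv2.imread('pics/w10.png');cv2.imwrite('pics/w10c.png',im)
```

```text
t 14.4667 tcp [0.3756 0.2103 0.1271]
board [422.7 215. ] [90.3 89.8] 2.5
outline [422.5 214.3] [47.8 48. ] 2.9 circ [422.7 214.3]
```

View pics/w10.png

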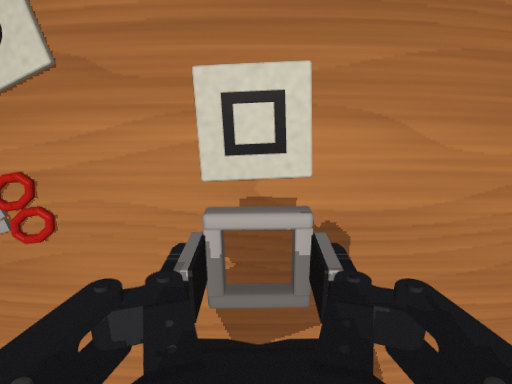

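The held square at (258,257) is level, and the board's outline is at (254,123). I place it, turned 2.7°.

Call:
servo_tool(
  commands=[2.4, -0.1, 2.8, 0, 0, 0, 0.3, 2.4, -0.1, 2.8, 0, 0, 0, 0.3, 0, 0, 3, 0, 0, -2.7, 0.3, 0, 0, 2, 0, 0, 0, 0.3, 0, 0, 0.7, 0, 0, 0, 0.3, 0, 0, 0.4, 0, 0, 0, 0.3, 0, 0, 0, 0, 0, 0, 0.3, 0, 0, 0, 0, 0, 0, 0.3],
)

```text
time_s: 15.23
tool_pos: [0.4251, 0.21, 0.0105]
orientation: [1.0, 0.024, 0.0, 0.0]
force: [-2.2, -2.2, 4.6]
finger_gap: 0.046
gripper_force: 62.6
```

Call:
servo_tool(
  commands=[0, 0, 0, 0, 0, 0, 0.75, 0, 0, 0, 0, 0, 0, 0.85, 0, 0, 0, 0, 0, 0, 0.85, 0, 0, 0, 0, 0, 0, 0.85, 0, 0, -2, 0, 0, 0, 1, -1.3, 0, -3.5, 0, 0, 0, 1, -1.3, 0, -3.5, 0, 0, 0, 1, -1.4, 0, -3, 0, 0, 0, 1, 0, 0, 0, 0, 0, 0, 1, 0, 0, 0, 0, 0, 0, 1],
)

```text
time_s: 16.07
tool_pos: [0.3851, 0.2091, 0.1307]
orientation: [1.0, 0.025, 0.002, -0.001]
force: [-0.4, -0.0, 0.2]
finger_gap: 0.0855
gripper_force: 0.0
```

Run:
```python
from h import *
n=np.array([.4225,.214])
boardc(n,'w11');piece('square_ring',n,'w11')
im=cv2.imread('pics/w11.png');cv2.imwrite('pics/w11c.png',cv2.resize(im[40:240,160:360],None,fx=3,fy=3))
```

```text
board [424.3 213.1] [89.3 89.2] 2.7
t 16.4167 tcp [0.3845 0.2086 0.1283] yaw 2.8 gap 0.0854
square_ring 0.82 [421.  210.8] [49.5 47.8] 3.7 circ [420.7 210.5]
```

View pics/w11c.png

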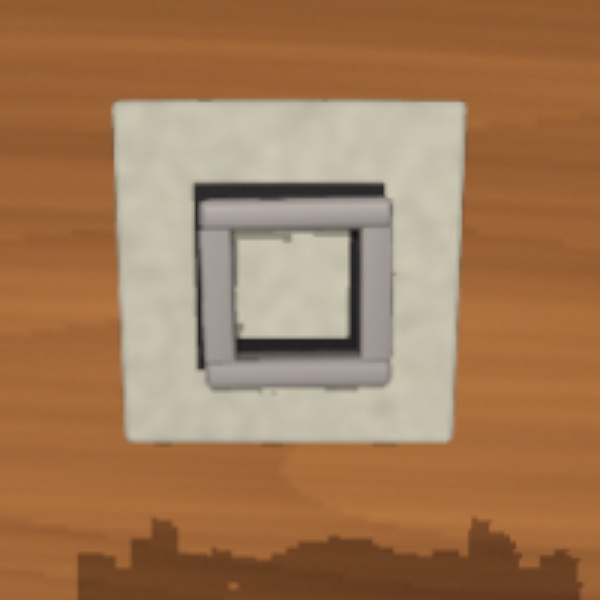

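The square shows a black rim at the top (290,190) and left (199,270). It needs about +2.5 mm in x and +2 mm in y, so I regrasp and shift it.

Call:
servo_tool(
  commands=[1.4, 0, 3, 0, 0, 0, 0.85, 1.3, 0, 3.5, 0, 0, 0, 0.85, 1.3, 0, 3.5, 0, 0, 0, 0.85, 0, 0, 2, 0, 0, 0, 0.85, 0, 0, 0, 0, 0, 0, 0.85, 0, 0, 0, 0, 0, 0, 0.3, 0, 0, 0, 0, 0, 0, 0.3, 0, 0, 0, 0, 0, 0, 0.3, 0, 0, 0, 0, 0, 0, 0.3, 0, 0, 0, 0, 0, 0, 0.3],
)

```text
time_s: 17.35
tool_pos: [0.4253, 0.2112, 0.0109]
orientation: [1.0, 0.025, 0.001, -0.0]
force: [-3.1, 0.1, 9.9]
finger_gap: 0.0459
gripper_force: 62.4
```

Call:
servo_tool(
  commands=[0, 0, -0.3, 0, 0, 0, 0.3, 0.25, -0.2, 0, 0, 0, 0, 0.3, 0, 0, 0, 0, 0, 0, 0.3, 0, 0, 0.3, 0, 0, 0, 0.3, 0, 0, 0, 0, 0, 0, 0.3, 0, 0, 0, 0, 0, 0, 0.85, 0, 0, 0, 0, 0, 0, 0.85, 0, 0, 0, 0, 0, 0, 0.85, 0, 0, 0, 0, 0, 0, 0.85],
)

```text
time_s: 18.1
tool_pos: [0.4269, 0.2128, 0.0091]
orientation: [1.0, 0.025, -0.0, 0.0]
force: [1.5, -0.2, 0.5]
finger_gap: 0.0726
gripper_force: 0.0
```

Call:
servo_tool(
  commands=[0, 0, -2, 0, 0, 0, 1, -1.4, 0, -3.5, 0, 0, 0, 1, -1.4, 0, -3.5, 0, 0, 0, 1, -1.4, 0, -3, 0, 0, 0, 1, 0, 0, 0, 0, 0, 0, 1, 0, 0, 0, 0, 0, 0, 1],
)

```text
time_s: 18.6
tool_pos: [0.3854, 0.2112, 0.1304]
orientation: [1.0, 0.025, 0.001, -0.001]
force: [-0.1, -0.7, 0.2]
finger_gap: 0.0851
gripper_force: 0.0
```

Run:
```python
from h import *
n=np.array([.4225,.214])
boardc(n,'w12');piece('square_ring',n,'w12')
im=cv2.imread('pics/w12.png');cv2.imwrite('pics/w12c.png',cv2.resize(im[40:240,160:360],None,fx=3,fy=3))
```

```text
board [424.4 213.1] [88.6 89.4] 2.9
t 18.95 tcp [0.3849 0.2106 0.1282] yaw 2.8 gap 0.0851
```

View pics/w12c.png

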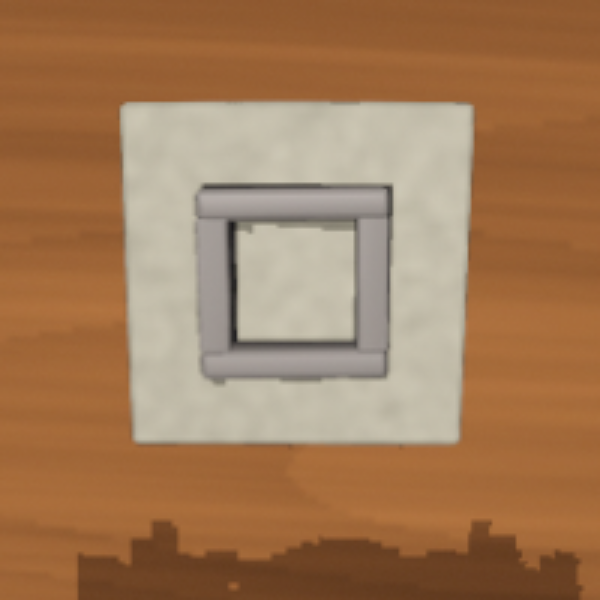

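The square now lies on its outline within 1 mm, with its sides parallel (centre near (293,281) in the crop). Next is the slider.

Call:
servo_tool(
  commands=[0.3, 4, 0, 0, 0, 0, 1, 0.3, 4, 0, 0, 0, 0, 1, 0.3, 4, 0, 0, 0, 0, 1, 0.3, 4, 0, 0, 0, 0, 1, 0.3, 4, 0, 0, 0, 0, 1, 0.3, 4, 0, 0, 0, 0, 1, 0.3, 4, 0, 0, 0, 0, 1, 0.3, 4, 0, 0, 0, 0, 1, 0.3, 4, 0, 0, 0, 0, 1, 0.3, 4, 0, 0, 0, 0, 1, 0.3, 4, 0, 0, 0, 0, 1],
)

```text
time_s: 19.97
tool_pos: [0.4394, -0.2292, 0.1291]
orientation: [1.0, 0.024, -0.0, -0.0]
force: [0.5, 1.2, -0.4]
finger_gap: 0.0857
gripper_force: 0.0
```

Call:
servo_tool(
  commands=[0, 0, 0, 0, 0, -7, 0.8, 0, 0, 0, 0, 0, -7, 0.8, 0, 0, 0, 0, 0, -7, 0.8, 0, 0, 0, 0, 0, -7, 0.8, 0, 0, 0, 0, 0, -7, 0.8, 0, 0, 0, 0, 0, -7, 0.8, 0, 0, 0, 0, 0, -7, 0.8, 0, 0, 0, 0, 0, -7, 0.8, 0, 0, 0, 0, 0, -7, 0.8, 0, 0, 0, 0, 0, -7, 0.8, 0, 0, 0, 0, 0, -2.7, 0.8, 0, 0, 0, 0, 0, 0, 0.8],
)

```text
time_s: 20.97
tool_pos: [0.4396, -0.227, 0.129]
orientation: [0.79, 0.613, -0.0, -0.0]
force: [0.5, 0.5, 0.9]
finger_gap: 0.0681
gripper_force: 0.0
```

Run:
```python
from h import *
piece('slider',np.array([.44,-.23]),'w13',.012)
```

```text
t 21.1167 tcp [ 0.4396 -0.227   0.1291] yaw 75.46 gap 0.0686
slider 0.82 [ 438.3 -227.8] [74.1 36.6] 73.8 circ [ 437.8 -227.5]
```

Call:
servo_tool(
  commands=[0.1, 0, 3.5, 0, 0, 1.3, 0.8, 0, 0, 4, 0, 0, 0, 0.8, 0, 0, 3.2, 0, 0, 0, 0.8, 0, 0, 2, 0, 0, 0, 0.8, 0, 0, 0, 0, 0, 0, 0.4, 0, 0, 0, 0, 0, 0, 0.2, 0, 0, 0, 0, 0, 0, 0.2, 0, 0, 0, 0, 0, 0, 0.2, 0, 0, 0, 0, 0, 0, 0.2, 0, 0, 0, 0, 0, 0, 0.2, 0, 0, -1, 0, 0, 0, 0.2],
)

```text
time_s: 22.13
tool_pos: [0.4396, -0.2259, 0.0123]
orientation: [0.798, 0.603, -0.0, -0.0]
force: [-1.5, 0.9, -1.5]
finger_gap: 0.0336
gripper_force: 60.0
```

Call:
servo_tool(
  commands=[0, 0, -3.5, 0, 0, 0, 0.2, 0, 0, -4, 0, 0, 7, 0.2, 0, 0, -4, 0, 0, 7, 0.2, 0, 0, 0, 0, 0, 7, 0.2, 0, 0, 0, 0, 0, 7, 0.2, 0, 0, 0, 0, 0, 7, 0.2, 0, 0, 0, 0, 0, 7, 0.2, 0, 0, 0, 0, 0, 7, 0.2, 0, 0, 0, 0, 0, 7, 0.2, 0, 0, 0, 0, 0, 7, 0.2, 0, 0, 0, 0, 0, 7, 0.2, 0, 0, 0, 0, 0, 4, 0.2],
)

```text
time_s: 23.13
tool_pos: [0.4398, -0.226, 0.1282]
orientation: [1.0, -0.002, 0.0, 0.0]
force: [-0.4, -0.5, -0.5]
finger_gap: 0.0336
gripper_force: 60.3
```

Call:
servo_tool(
  commands=[1.9, -3.35, 0, 0, 0, 0, 0.2, 1.9, -3.35, 0, 0, 0, 0, 0.2, 1.9, -3.35, 0, 0, 0, 0, 0.2, 1.9, -3.35, 0, 0, 0, 0, 0.2, 1.9, -3.35, 0, 0, 0, 0, 0.2, 1.9, -3.35, 0, 0, 0, 0, 0.2, 1.9, -3.35, 0, 0, 0, 0, 0.2, 0, 0, 0, 0, 0, 0, 0.2, 0, 0, 0, 0, 0, 0, 0.2],
)

```text
time_s: 23.88
tool_pos: [0.5723, 0.0105, 0.128]
orientation: [1.0, 0.003, 0.0, 0.0]
force: [-0.8, -0.3, -0.4]
finger_gap: 0.0339
gripper_force: 60.3
```

Run:
```python
from h import *
n=np.array([.653,.0085])
outline('slider_board',n,'w14');piece('slider',n,'w14b')
K,D,T=w2c('wrist',monitor.observe())
im=cv2.imread('pics/w14.png')
# held slider in tool frame: mask centre on plane tool z=-.010
for b in masks_of('wrist','slider'):
    c=max(cv2.findContours(b['region'].astype(np.uint8),0,1)[0],key=cv2.contourArea).reshape(-1,2).astype(float)
    nn=cv2.undistortPoints(c.reshape(-1,1,2),K,D).reshape(-1,2);m=np.array(vision.camera_params('wrist')['mount'])
    d=np.c_[nn,np.ones(len(nn))]@m[:3,:3].T;P=m[:3,3]+d*((-.010-m[2,3])/d[:,2])[:,None]
    print(b['p'],b['rect'],[np.round(x,3) for x in cv2.minAreaRect((P[:,:2]*1000).astype(np.float32))])
```

```text
t 24.0333 tcp [0.5718 0.0091 0.1278]
board [653.9   7.4] [90.9 91.1] 88.3
outline [654.1   7.4] [36.2 71.7] 88.2 circ [654.2   7.7]
t 24.2833 tcp [0.5717 0.008  0.1275] yaw 0.13 gap 0.0343
0.69 [215.6, 180.6, 301.9, 328.0] [array([-1.811, -0.631]), array([34.97 , 72.179]), np.float64(89.592)]
```

Call:
servo_tool(
  commands=[2.8, 0.1, 1.9, 0, 0, 0, 0.2, 2.8, 0, 1.9, 0, 0, 0, 0.2, 2.8, 0, 2, 0, 0, 0, 0.2, 0, 0, 3, 0, 0, 1.9, 0.2, 0, 0, 2, 0, 0, 0, 0.2, 0, 0, 0.6, 0, 0, 0, 0.2, 0, 0, 0.35, 0, 0, 0, 0.2, 0, 0, 0, 0, 0, 0, 0.2, 0, 0, 0, 0, 0, 0, 0.2],
)

```text
time_s: 25.18
tool_pos: [0.6554, 0.0082, 0.0116]
orientation: [1.0, -0.015, -0.001, 0.0]
force: [-10.1, 0.9, 16.2]
finger_gap: 0.0341
gripper_force: 62.1
```

Call:
servo_tool(
  commands=[0, 0, 0, 0, 0, 0, 0.5, 0, 0, 0, 0, 0, 0, 0.75, 0, 0, 0, 0, 0, 0, 0.75, 0, 0, 0, 0, 0, 0, 0.75, 0, 0, -2, 0, 0, 0, 0.75, -1.3, 0, -3.5, 0, 0, 0, 0.9, -1.3, 0, -3.5, 0, 0, 0, 1, -1.4, 0, -3, 0, 0, 0, 1, 0, 0, 0, 0, 0, 0, 1, 0, 0, 0, 0, 0, 0, 1],
)

```text
time_s: 26.02
tool_pos: [0.6166, 0.0094, 0.1317]
orientation: [1.0, -0.015, 0.002, 0.0]
force: [-0.8, 0.7, -1.5]
finger_gap: 0.0854
gripper_force: 0.0
```

Run:
```python
from h import *
n=np.array([.654,.007])
boardc(n,'w15');piece('slider',n,'w15')
im=cv2.imread('pics/w15.png');cv2.imwrite('pics/w15c.png',cv2.resize(im[40:240,160:360],None,fx=3,fy=3))
```

```text
board [654.5   6.3] [89.8 88.9] 88.4
t 26.3667 tcp [0.6158 0.0094 0.1285] yaw -1.69 gap 0.0855
slider 0.84 [650.6   9. ] [36.2 71.6] 88.9 circ [650.8   8.9]
```

View pics/w15c.png

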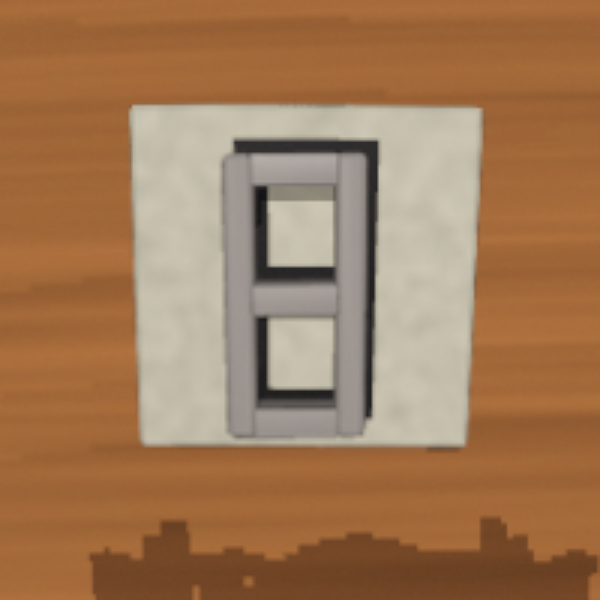

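The slider lies on its board, but black shows along the top (305,146) and right (372,280). It needs about +2.6 mm in x and −3 mm in y, so I shift it.

Call:
servo_tool(
  commands=[1.4, 0, 3, 0, 0, 0, 0.8, 1.3, 0, 3.5, 0, 0, 0, 0.8, 1.3, 0, 3.5, 0, 0, 0, 0.75, 0, 0, 1.9, 0, 0, 0, 0.75, 0, 0, 0, 0, 0, 0, 0.75, 0, 0, 0, 0, 0, 0, 0.2, 0, 0, 0, 0, 0, 0, 0.2, 0, 0, 0, 0, 0, 0, 0.2, 0, 0, 0, 0, 0, 0, 0.2, 0, 0, 0, 0, 0, 0, 0.2, 0, 0, 0, 0, 0, 0, 0.2],
)

```text
time_s: 27.38
tool_pos: [0.6571, 0.0082, 0.0131]
orientation: [1.0, -0.015, 0.002, 0.0]
force: [-1.5, -1.8, 7.7]
finger_gap: 0.0339
gripper_force: 60.5
```

Call:
servo_tool(
  commands=[0, 0, -0.3, 0, 0, 0, 0.2, 0.27, 0.3, 0, 0, 0, 0, 0.2, 0, 0, 0, 0, 0, 0, 0.2, 0, 0, 0.3, 0, 0, 0, 0.2, 0, 0, 0, 0, 0, 0, 0.2, 0, 0, 0, 0, 0, 0, 0.75, 0, 0, 0, 0, 0, 0, 0.75, 0, 0, 0, 0, 0, 0, 0.75, 0, 0, 0, 0, 0, 0, 0.75],
)

```text
time_s: 28.13
tool_pos: [0.6585, 0.0052, 0.0105]
orientation: [1.0, -0.015, -0.0, -0.0]
force: [0.5, 0.0, 0.3]
finger_gap: 0.0642
gripper_force: 0.0
```

Call:
servo_tool(
  commands=[0, 0, -2, 0, 0, 0, 0.75, -1.4, 0, -3.5, 0, 0, 0, 1, -1.4, 0, -3.5, 0, 0, 0, 1, -1.4, 0, -3, 0, 0, 0, 1, 0, 0, 0, 0, 0, 0, 1, 0, 0, 0, 0, 0, 0, 1],
)

```text
time_s: 28.63
tool_pos: [0.6171, 0.0064, 0.1325]
orientation: [1.0, -0.015, 0.001, 0.0]
force: [-0.4, 0.4, -2.0]
finger_gap: 0.0852
gripper_force: 0.0
```

```bash
cat >> h.py <<'E'
def dark(name,near,s):
    # visible dark rim extents in world mm at board-top height
    im=cv2.imread(f'pics/{name}.png');dk=(im.max(2)<75)
    v,u=np.nonzero(dk);P=pts('wrist',np.c_[u,v],.008,s)[:,:2]
    P=P[np.abs(P-near).max(1)<.045]*1000
    print('dark extents',P.min(0).round(1),P.max(0).round(1),len(P))
E
python3 - <<'E'
from h import *
n=np.array([.654,.007])
s,_=boardc(n,'w16');dark('w16',n,s);piece('slider',n,'w16b')
E
```

```text
board [654.5   6.3] [89.3 89.4] 87.9
dark extents [625.2  -4.9] [681.2  15.5] 103
t 28.9833 tcp [0.6164 0.0064 0.1295] yaw -1.69 gap 0.0853
slider 0.84 [653.3   6. ] [36.6 72.9] 88.4 circ [653.3   6. ]
```

Call:
servo_tool(
  commands=[0, 0, 0, 0, 0, -1.7, 1, 0.1, 3.9, 0, 0, 0, 0, 1, 0.1, 3.9, 0, 0, 0, 0, 0.75, 0.1, 3.9, 0, 0, 0, 0, 0.75, 0.1, 3.9, 0, 0, 0, 0, 0.75, 0.1, 3.9, 0, 0, 0, 0, 0.75, 0.1, 3.9, 0, 0, 0, 0, 0.75, 0, 0, 0, 0, 0, 0, 0.75, 0, 0, 0, 0, 0, 0, 0.75],
)

```text
time_s: 29.83
tool_pos: [0.6223, -0.2295, 0.1302]
orientation: [1.0, -0.001, -0.0, -0.0]
force: [0.4, 1.3, -0.2]
finger_gap: 0.0638
gripper_force: 0.0
```

Run:
```python
from h import *
piece('small_ring',np.array([.6225,-.228]),'w17',.012)
im=cv2.imread('pics/w17.png');print(im[175:195:5,230:290:6].mean(2).round())
```

```text
t 29.9833 tcp [ 0.6225 -0.2278  0.1304] yaw -0.04 gap 0.0642
small_ring 0.96 [ 624.2 -227.6] [35.7 34.5] 0.0 circ [ 624.3 -227.3]
[[111. 112. 166. 111. 112. 120. 119. 159. 160. 119.]
 [118. 114. 158. 116. 115. 115. 115. 153. 158. 114.]
 [116. 116. 161.  86. 114. 115. 113. 163. 157. 113.]
 [112. 112. 160. 163.  99. 100. 143. 159. 117. 114.]]
```

Call:
servo_tool(
  commands=[0.35, 0, 3.5, 0, 0, 0, 0.75, 0, 0, 4, 0, 0, 0, 0.75, 0, 0, 3.3, 0, 0, 0, 0.75, 0, 0, 2, 0, 0, 0, 0.75, 0, 0, 0, 0, 0, 0, 0.4, 0, 0, 0, 0, 0, 0, 0.2, 0, 0, 0, 0, 0, 0, 0.2, 0, 0, 0, 0, 0, 0, 0.2, 0, 0, 0, 0, 0, 0, 0.2, 0, 0, 0, 0, 0, 0, 0.2, 0, 0, -1, 0, 0, 0, 0.2],
)

```text
time_s: 31.0
tool_pos: [0.6256, -0.2273, 0.0123]
orientation: [1.0, 0.0, -0.001, -0.0]
force: [-0.7, 0.4, -0.7]
finger_gap: 0.0321
gripper_force: 59.6
```

Call:
servo_tool(
  commands=[0, 0, -3.5, 0, 0, 0, 0.2, 0, 0, -4, 0, 0, 0, 0.2, -1.1, -3.2, -2, 0, 0, 0, 0.2, -1.1, -3.8, -0.5, 0, 0, 0, 0.2, -1.1, -3.9, 0, 0, 0, 0, 0.2, -1.1, -3.9, 0, 0, 0, 0, 0.2, -1.1, -3.9, 0, 0, 0, 0, 0.2, -1.1, -3.9, 0, 0, 0, 0, 0.2, -1.1, -3.9, 0, 0, 0, 0, 0.2, -1.1, -3.9, 0, 0, 0, 0, 0.2],
)

```text
time_s: 31.83
tool_pos: [0.5375, 0.0781, 0.114]
orientation: [1.0, -0.0, 0.001, -0.0]
force: [0.3, 0.6, -0.3]
finger_gap: 0.0325
gripper_force: 59.7
```

Call:
servo_tool(
  commands=[-1, -3.85, -0.2, 0, 0, 0, 0.2, -1, -3.85, -0.2, 0, 0, 0, 0.2, -1, -3.85, -0.2, 0, 0, 0, 0.2, -1, -3.85, -0.2, 0, 0, 0, 0.2, -1, -3.85, -0.2, 0, 0, 0, 0.2, -1, -3.85, -0.2, 0, 0, 0, 0.2, -1, -3.85, -0.2, 0, 0, 0, 0.2, -1, -3.85, -0.2, 0, 0, 0, 0.2, -1, -3.85, -0.2, 0, 0, 0, 0.2, 0, 0, 0, 0, 0, 0, 0.2, 0, 0, 0, 0, 0, 0, 0.2],
)

```text
time_s: 32.75
tool_pos: [0.4473, 0.4244, 0.1316]
orientation: [1.0, 0.002, 0.0, -0.0]
force: [0.9, -0.9, -0.5]
finger_gap: 0.0328
gripper_force: 59.8
```

Run:
```python
from h import *
n=np.array([.4986,.4256])
outline('small_ring_board',n,'w18')
```

```text
t 32.9 tcp [0.4479 0.4229 0.1313]
board [497.6 429.1] [90.5 90.4] 20.7
outline [497.7 429. ] [34.8 34.5] 0.1 circ [497.4 429. ]
```

Call:
servo_tool(
  commands=[2.7, -0.2, 2.8, 0, 0, 0, 0.2, 2.6, -0.23, 2.8, 0, 0, 0, 0.2, 0, 0, 3, 0, 0, 0, 0.2, 0, 0, 2.2, 0, 0, 0, 0.2, 0, 0, 0.8, 0, 0, 0, 0.2, 0, 0, 0.4, 0, 0, 0, 0.2, 0, 0, 0, 0, 0, 0, 0.2, 0, 0, 0, 0, 0, 0, 0.2],
)

```text
time_s: 33.67
tool_pos: [0.5017, 0.4267, 0.0121]
orientation: [1.0, -0.0, 0.0, -0.0]
force: [-1.6, -3.3, 3.3]
finger_gap: 0.0325
gripper_force: 60.2
```

Call:
servo_tool(
  commands=[0, 0, 0, 0, 0, 0, 0.5, 0, 0, 0, 0, 0, 0, 0.75, 0, 0, 0, 0, 0, 0, 0.75, 0, 0, 0, 0, 0, 0, 0.75, 0, 0, -2, 0, 0, 0, 0.75, -1.3, 0, -3.5, 0, 0, 0, 0.9, -1.3, 0, -3.5, 0, 0, 0, 1, -1.4, 0, -3, 0, 0, 0, 1, 0, 0, 0, 0, 0, 0, 1, 0, 0, 0, 0, 0, 0, 1],
)

```text
time_s: 34.5
tool_pos: [0.4613, 0.4279, 0.1326]
orientation: [1.0, 0.0, 0.001, -0.001]
force: [-0.5, -0.2, -0.8]
finger_gap: 0.0854
gripper_force: 0.0
```

Run:
```python
from h import *
n=np.array([.4986,.427])
s,_=boardc(n,'w19');piece('small_ring',n,'w19')
im=cv2.imread('pics/w19.png');a=cv2.resize(im[60:220,170:330],(480,480),interpolation=cv2.INTER_CUBIC)
b=cv2.resize(cv2.imread('pics/w16.png')[60:220,190:290],(300,480),interpolation=cv2.INTER_CUBIC)
cv2.imwrite('pics/w19c.png',np.hstack([a,b]))
```

```text
board [498.3 428.5] [89.5 89.3] 20.7
t 34.85 tcp [0.461  0.4268 0.1294] yaw -0.01 gap 0.0852
small_ring 0.66 [498.9 427.5] [35.1 35. ] 44.3 circ [498.7 427.7]
```

View pics/w19c.png

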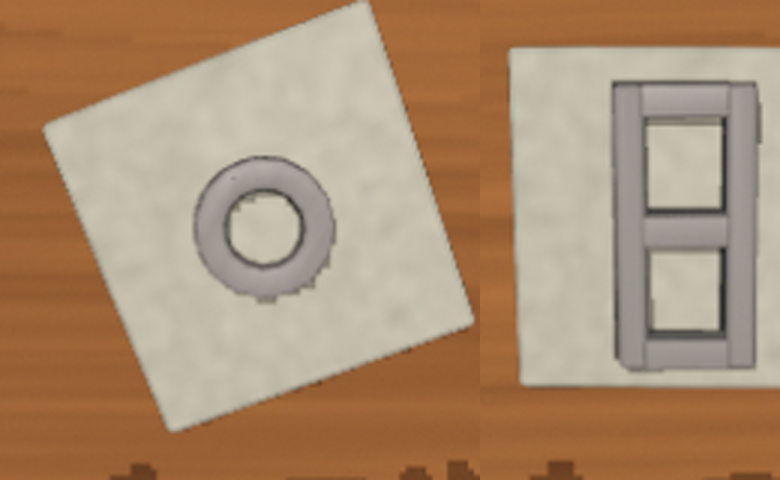

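The small ring at (265,228) and the slider at (685,225) both cover their outlines, with only hairline rims showing. The gripper is clear of everything, so I hand in the job.

```bash
python3 -c "
from cell import workorder
print(workorder.sign_off())"
```

```text
the job is handed in; nothing more can be done
None
```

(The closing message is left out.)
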